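# Pry the fuse cover loose on a lab control unit

## Task

Pick up the flat-bladed pry tool, put its blade into the notch at the front of the clip-on fuse cover and lever the cover's front edge up until it comes off its catches. Leave the loosened cover resting on its unit, front edge up, without touching it with the gripper, and lay the tool back down flat on the open bench.

Things in the scene. Friction and masses are not known exactly. Their poses are not given: they have to be found in the camera images.
- pry_tool: Flat pry tool on the bench, 120 g: black box-shaped handle 105 x 22 x 22 mm, flat steel blade 80 long, 16 wide, 4 thick (a like tool with a round 6 mm spike is the wrong one). Origin: handle's underside, at the place to grip, 35 mm behind the handle's front end. x along the tool to the blade's tip (away from the robot at first), z up. Blade's mid-plane 11 mm above the underside.
- pry_tip (a point): Tip of the flat blade, on its centre line: 115 mm along x and 11 mm up from the tool's origin.
- fuse_cover: Grey clip-on cap 100 deep (x), 90 wide, 20 high, 60 g, on the front half of a white unit's flat top. Notch in the middle of its front wall, facing the robot: 44 wide, 15 high; above it a scoop 44 x 8 cut into the 5 mm roof. Origin: middle of the notch's sill, on the front face at the lower edge; x back into the cover, z up. The look-alike on the other unit has no notch and is screwed down.
- under_roof (a point): Point on the underside of the cover's roof, 45 mm behind its front, 15 mm above its lower edge: lift here. Inside, behind the notch, it is free 40 mm wide, 60 deep. A sprung catch near here resists with about 8 to 14 N; after some 7 mm of lift here it lets go and keeps the front about 20 mm up. The cover tips about its back edge.
- fuse_unit: White control unit under the notched cover, fixed to the bench: 190 deep (x), 130 wide (y), flat top at 100 mm, with 18 mm high cheeks beside the cover and a console behind it (to 134 mm). Origin: centre of its underside; x away from the robot, z up. Its front top edge (x = -95 mm), just below the notch, is the ledge to lever on. The seated cover's origin lies at (-91, 0, 100) mm.
Things that resemble listed ones, but are neither listed nor needed, are in the scene too. What is shaped like the fuse_cover but yellow is not meant.

How it is judged:
By the outcome, as a careful person would: the job done as asked, in the order asked, and still so for the second after the job is handed in, with the robot touching nothing.
It also fails if it takes over 72 s, if anything falls off the work surface, if the arm or the gripper's body presses on something with over 40 N, if the wrist force passes 120 N, or if a joint passes its speed limit or range.

## Robot

A 7-joint arm with a two-finger parallel gripper is mounted at the origin on the work surface. World frame = base frame: x ahead of the robot, y to its left, z up, the work surface at z = 0. Lengths are in m, angles in rad, forces in N, time in s.
With the tool pointing down it reaches from about 0.35 to 0.9 m from the base axis. Payload 8.1 kg.
Tool frame: the origin (TCP) lies at the very end of the fingers, on their centre line; the grasp point (between the pads) lies 19 mm behind it; z points along the fingers, y is the line along which they close (so a half turn about z gives the same grasp; the last joint's range is limited). The gripper opens to 92 mm and grips with 3 to 60 N. Pads are 19 mm wide; open, the fingers measure 130 mm over their backs; the gripper's body (75 mm by 190 mm) begins 47 mm behind the grasp point.
Start: joints at [1.175, 0.434, 0.025, 1.573, -0.012, 1.134, -0.075], TCP at [0.18, -0.598, 0.227] pointing down, gripper open.
Joint ranges: [-2.62, 2.62], [-0.44, 2.09], [-1.27, 1.32], [0.08, 2.57], [-1.32, 4.46], [0.12, 2], [-2.74, 2.74]. Speed limits (rad/s): [2.22, 2.22, 3.01, 3.01, 3.14, 3.14, 3.14].

## Interface

Orientations are given as a rotation vector (axis times angle).
In Python, from cell import arm gives the robot as it stands.
- The arm moves only by the shell command python3 -m pendant 'ROWS' [FORCE]. ROWS is a JSON object of lists of equal length, an entry for each row: "slide": the shift along the tool's x, y, z in units of 0.3 m (1.0 is 0.3 m), a list of three; "dr": the turn, a rotation vector about the tool's x, y, z in units of 0.12 rad (1.0 is 0.12 rad), a list of three; "claw": the opening, from 0 (shut) to 1 (fully open). In form: {"slide": [[tx, ty, tz], ...], "dr": [[ax, ay, az], ...], "claw": [claw, ...]}. A call has 1 to 10 rows; each row shifts and turns the commanded pose from where the row before left it, along the tool's axes as they then stand; what a row does not reach is not made up. A row lasts 1/10 s, in which the tool goes at most 50 mm and 8.59 degrees, less where a joint would pass 70% of its speed; a pose out of reach is approached as far as the arm can. A call with a number of a shift or a turn outside -1 to 1 is refused whole. A call with a gripper value outside its range is refused whole. The fingers move at their own pace and stop on an object; FORCE is the grip in N (left out, the last holds). Time passes only in rows, so rows that do not move let the fingers close. It gives the time, the measured TCP pose, the force, the opening and the grip force at its end, in the units of the state.
- arm.observe(): the state, without advancing time (a new reading comes with each control period).
- arm.get_image(name): name is "scene" or "top"; returns the picture (420x560x3 uint8, red, green, blue); there is no depth.
- arm.calibration(name): a dict with "K" (3x3 intrinsics, pixels), "dist" ([k1, k2, p1, p2, k3] as OpenCV has them; the pictures are not rectified), "xyz" and "orientation" of the camera in the world. Camera axes: x right, y up, looking along -z (the intrinsics and any distortion apply to the point x, -y, -z); pixel columns grow to the right and rows downward; lengths in m; the calibration is good to about 2 mm. A picture is of the moment at which its call begins. calibration takes no time and is no camera call.
- arm.sign_off(): hands the job in; it is judged then, once.
The state is a dict: "clock": time; "joints": joint angles; "dq": joint speeds; "joint_efforts": joint torques, N m; "position": TCP position; "ee_rot": TCP orientation; "force": force on the tool from outside, world axes, zero at the start; "ft_torque": the same for the moment, N m; "width": opening from 0.0 (shut) to 1.0 (fully open); "gripper_force": force on a finger pad.
Only numpy, scipy, OpenCV 4.12 (cv2) and the standard library are available. Lean on these libraries where they do the work, as an engineer would, in place of code of your own. Each camera call takes 0.05 s, during which the arm holds its last target. There are 200 camera calls.

## Working session

There is one attempt and no reset: what is moved stays moved. The work goes in short steps, Python scripts to look and compute and a shell command to move; the robot and the scene stay as the last step left them, time stands still between calls to the robot, and variables do not carry over. Pictures are saved under pics/ and viewed, at most 10 in all, crops included, and the job is handed in when it is done.

```bash
ls; mkdir -p pics; python3 - <<'E'
from cell import arm
import cv2
s=arm.observe();print(s)
for n in("scene","top"):
    im=arm.get_image(n);cv2.imwrite(f"pics/{n}0.png",cv2.resize(im[:,:,::-1],(800,600),interpolation=cv2.INTER_CUBIC))
    print(arm.calibration(n))
E
```

```text
pics
{'clock': 0.0, 'joints': array([ 1.17539721,  0.43524959,  0.02497468,  1.574097  , -0.01161276,
        1.13397877, -0.07509566]), 'dq': array([ 1.21745198e-06,  3.72145737e-04, -3.30658875e-04, -1.77668663e-04,
       -3.99098299e-05, -7.61206702e-04,  1.64995052e-05]), 'joint_efforts': array([ 5.03449410e-04, -6.67849016e+01,  9.84944478e-01, -3.14458215e+01,
       -6.05343212e-02,  4.28984861e-02,  1.79695767e-04]), 'position': array([ 0.18019792, -0.59792976,  0.22592849]), 'ee_rot': array([-3.10647374e+00, -4.57948678e-01,  5.70192852e-04]), 'force': array([-0.71694925, -0.82429922, -0.90999354]), 'ft_torque': array([ 0.01179787, -0.00577219, -0.0070049 ]), 'gripper_force': 0.0, 'width': 0.9995491464096272}
{'K': array([[428.66192487,   0.        , 275.16811654],
       [  0.        , 428.66192487, 210.29048981],
       [  0.        ,   0.        ,   1.        ]]), 'dist': array([-0.02429189,  0.        ,  0.        ,  0.        ,  0.        ]), 'xyz': array([1.36588323, 0.05902708, 0.80783185]), 'orientation': array([0.69616556, 0.60948103, 1.32566391])}
{'K': array([[530.677955  ,   0.        , 283.6154608 ],
       [  0.        , 530.677955  , 206.10178543],
       [  0.        ,   0.        ,   1.        ]]), 'dist': array([-0.21016081,  0.        ,  0.        ,  0.        ,  0.        ]), 'xyz': array([0.48313963, 0.14094947, 1.53866514]), 'orientation': array([ 0.06276334, -0.02500735, -1.55873961])}
```

View pics/scene0.png

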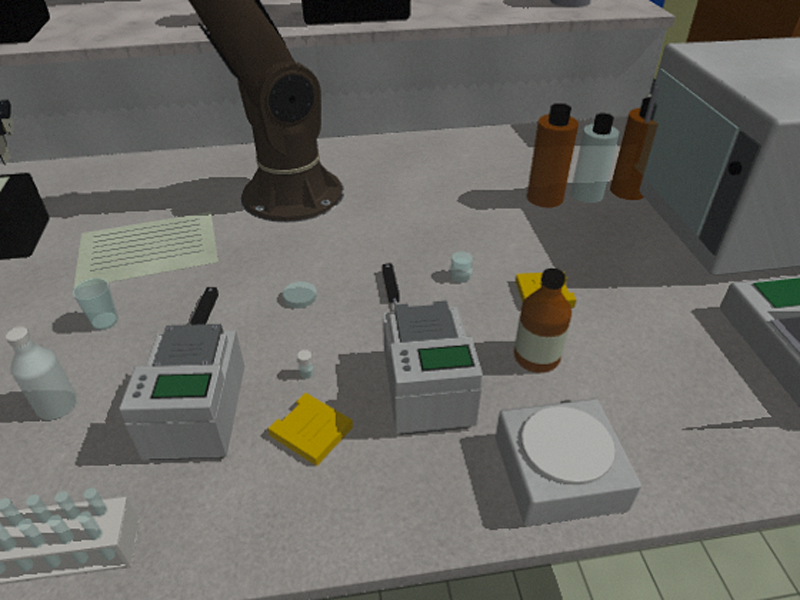

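View pics/top0.png

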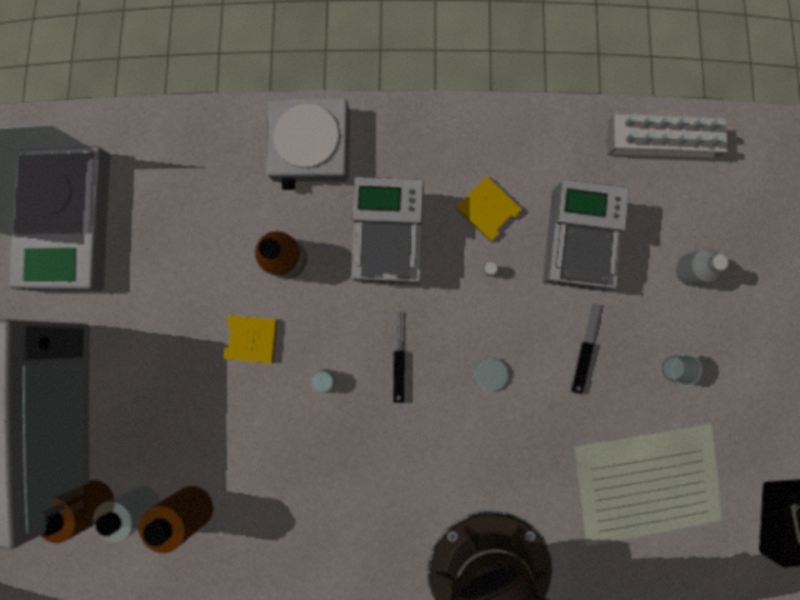

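The pictures show two units, at top (387,230) and (588,235), and two tools, at (400,355) and (588,350). I'll enlarge both pairs to tell them apart.

```bash
python3 - <<'E'
from cell import arm
import cv2,numpy as np
im=arm.get_image("top")[:,:,::-1]
a=im[120:290,240:310]; b=im[120:290,375:445]
c=np.hstack([cv2.resize(x,None,fx=3.5,fy=3.5,interpolation=cv2.INTER_CUBIC) for x in(im[120:290,235:345],im[120:290,365:475])])
print(c.shape);cv2.imwrite("pics/crop1.png",c)
E
```

```text
(595, 770, 3)
```

View pics/crop1.png

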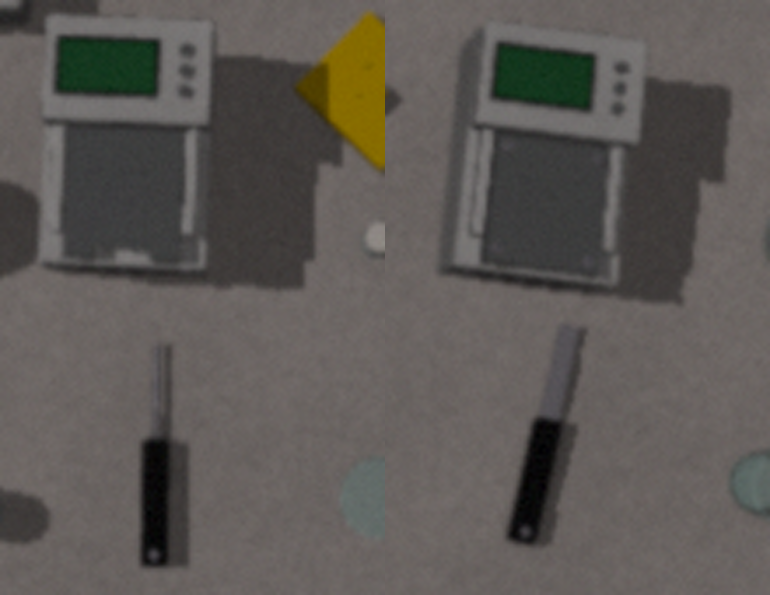

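The left unit's cover has the notch (white gap at crop (130,257)). The right tool is the flat-bladed one (tip (572,327), handle rear (522,543)). Next I'll locate both.

```bash
cat >h.py <<'E'
from cell import arm
import cv2,numpy as np
from scipy.spatial.transform import Rotation as R
def ray(n,uv):
    c=arm.calibration(n);K=c["K"]
    p=cv2.undistortPoints(np.array(uv,float).reshape(-1,1,2),K,c["dist"]).reshape(-1,2)
    d=np.c_[p[:,0],-p[:,1],-np.ones(len(p))]
    return c["xyz"],R.from_rotvec(c["orientation"]).apply(d)
def at(n,uv,z):
    o,d=ray(n,uv); return o+d*((np.broadcast_to(z,len(d))-o[2])/d[:,2])[:,None]
def proj(n,P):
    c=arm.calibration(n);q=R.from_rotvec(c["orientation"]).inv().apply(np.atleast_2d(P)-c["xyz"])
    return cv2.projectPoints(q*[1,-1,-1],np.zeros(3),np.zeros(3),c["K"],c["dist"])[0].reshape(-1,2)
E
python3 - <<'E'
from h import *
np.set_printoptions(precision=4,suppress=True)
L=lambda X,Y:(235+(X+.5)/3.5-.5,120+(Y+.5)/3.5-.5)
Rr=lambda X,Y:L(X-385+130*3.5,Y)
P=at("top",[L(46,17),L(215,20),L(210,124),L(43,121),L(38,264),L(206,270),L(130,263)],[.134]*4+[.1]*3);print("unit",P)
for i,j in((0,1),(3,2),(4,5)): d=P[i]-P[j];print(np.hypot(*d[:2]),np.arctan2(-d[0],d[1]),(P[i]+P[j])/2)
T=at("top",[Rr(508,540),Rr(537,545),Rr(534,418),Rr(563,423),Rr(561,325),Rr(584,329)],[.022]*4+[.013]*2);print("tool",T)
m=(T[0::2]+T[1::2])/2;print(m,[np.arctan2(*(m[k]-m[0])[[1,0]]) for k in(1,2)],np.linalg.norm(m[1]-m[0]),np.linalg.norm(m[2]-m[1]))
im=arm.get_image("scene")[:,:,::-1]
c=np.hstack([cv2.resize(x,None,fx=5,fy=5,interpolation=cv2.INTER_CUBIC) for x in(im[180:300,262:342],im[180:300,100:180])])
print(c.shape);cv2.imwrite("pics/crop2.png",c)
E
```

```text
unit [[0.7809 0.2746 0.134 ]
 [0.7793 0.1444 0.134 ]
 [0.6985 0.1475 0.134 ]
 [0.6998 0.2753 0.134 ]
 [0.5926 0.2804 0.1   ]
 [0.5892 0.1495 0.1   ]
 [0.594  0.2087 0.1   ]]
0.13012675394082995 -0.012390428121680314 [0.7801 0.2095 0.134 ]
0.12780423154273649 -0.010605653659980606 [0.6991 0.2114 0.134 ]
0.13093942715221982 -0.02555922777776397 [0.5909 0.215  0.1   ]
tool [[ 0.3767 -0.1576  0.022 ]
 [ 0.3727 -0.1818  0.022 ]
 [ 0.4769 -0.1784  0.022 ]
 [ 0.4729 -0.2027  0.022 ]
 [ 0.554  -0.2029  0.013 ]
 [ 0.5508 -0.2224  0.013 ]]
[[ 0.3747 -0.1697  0.022 ]
 [ 0.4749 -0.1905  0.022 ]
 [ 0.5524 -0.2126  0.013 ]] [np.float64(-0.20499328348908544), np.float64(-0.23687556649149102)] 0.10235578461736122 0.08107652017032639
(600, 800, 3)
```

View pics/crop2.png

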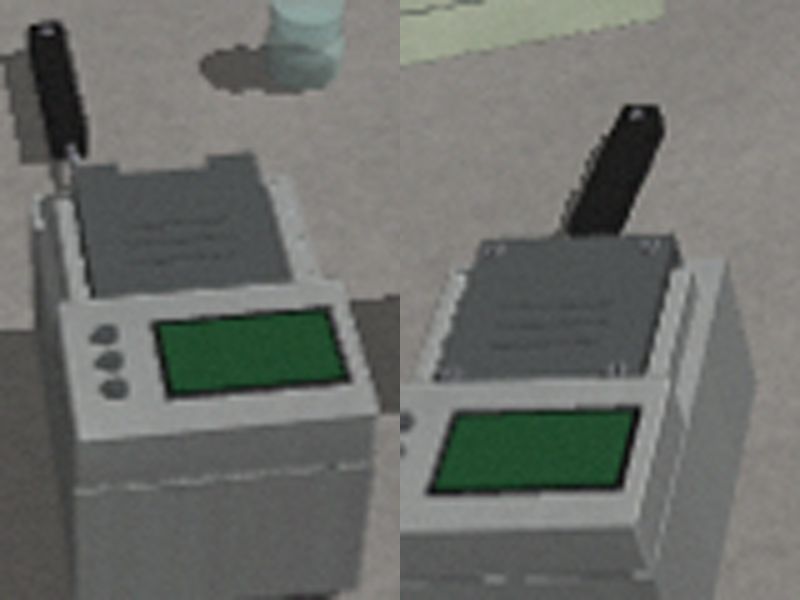

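The scene crop confirms it. The left unit's cover has the scoop at crop (118..208,165), and the right cover has screws. I'll fit both poses using both cameras.

```bash
cat > fit.py <<'E'
from h import *
from scipy.optimize import least_squares
def fit(obs,x0):  # obs: (cam,uv,local xyz); pose x,y,yaw, + per-camera pixel shift weak
    ns=sorted({o[0] for o in obs})
    def f(p):
        r=[]
        for c,uv,l in obs:
            P=R.from_euler('z',p[2]).apply(l)+[p[0],p[1],0]
            r+=list(proj(c,P)[0]+p[3+2*ns.index(c):5+2*ns.index(c)]-uv)
        return np.r_[r,np.array(p[3:])/1.]
    s=least_squares(f,list(x0)+[0]*2*len(ns),x_scale=[.01,.01,.01]+[1]*2*len(ns));return s.x,s.fun
E
python3 - <<'E'
from fit import *
np.set_printoptions(precision=4,suppress=True)
g=lambda X,s:(X+.5)/s-.5
L=lambda X,Y:(235+g(X,3.5),120+g(Y,3.5)); Rr=lambda X,Y:L(X-385+455,Y)
S=lambda X,Y:(262+g(X,5),180+g(Y,5)); S2=lambda X,Y:(100+g(X-400,5),180+g(Y,5))
t="top";s="scene"
u=[(t,L(46,17),[.095,.065,.134]),(t,L(215,20),[.095,-.065,.134]),(t,L(38,264),[-.095,.065,.1]),(t,L(206,270),[-.095,-.065,.1]),
(s,S(80,440),[.095,-.065,.134]),(s,S(377,412),[.095,.065,.134]),(s,S(78,169),[-.091,-.045,.12]),(s,S(257,153),[-.091,.045,.12])]
x,f=fit(u,[.685,.212,-.026]);print(x,f)
w=[(t,Rr(508,540),[-.07,.011,.022]),(t,Rr(536,545),[-.07,-.011,.022]),(t,Rr(535,418),[.035,.011,.022]),(t,Rr(562,423),[.035,-.011,.022]),
(t,Rr(561,325),[.115,.008,.013]),(t,Rr(583,329),[.115,-.008,.013]),(s,S2(621,105),[-.07,-.011,.022]),(s,S2(660,107),[-.07,.011,.022])]
y,f=fit(w,[.44,-.185,-.22]);print(y,f)
E
```

```text
[ 0.6864  0.2131 -0.0342  0.3732  0.5289  0.2596  0.2796] [ 0.1695 -0.7024  0.0761  0.325  -0.069  -0.1495 -0.4363  0.2472 -0.6265
 -0.009   1.3876 -0.0828 -0.9589 -0.3267 -0.1754 -0.1105  0.3732  0.5289
  0.2596  0.2796]
[ 0.4421 -0.1851 -0.2331 -0.1365  0.2838 -0.171   0.1974] [ 0.0475  0.282  -0.6451  0.6291  0.9463 -0.4071  0.5153 -0.0257  0.1729
 -0.4291 -0.8659 -0.2466  0.2571 -0.1254 -0.1207 -0.1584 -0.1365  0.2838
 -0.171   0.1974]
```

Unit is at (0.686, 0.213, yaw −0.034) and the tool at (0.442, −0.185, yaw −0.233). Next is a planner that prints per-row values.

```bash
cat >> h.py <<'E'
def plan(pos,yaw,pitch,N,s=None):
    "N equal rows to bring the TCP to pos, tool x at yaw, pitched tip-up by pitch"
    s=s or arm.observe(); R0=R.from_rotvec(s["ee_rot"])
    R1=R.from_euler('z',yaw)*R.from_euler('y',-pitch)*R.from_euler('x',np.pi)
    w=(R0.inv()*R1).as_rotvec()/N; d=R0.inv().apply(np.array(pos)-s["position"])
    M=sum(R.from_rotvec(w*k).as_matrix() for k in range(N))
    np.set_printoptions(precision=4,suppress=True)
    print("now",s["position"],(R0*R.from_euler('x',np.pi)).as_euler('ZYX'),"t",s["clock"])
    print("N",N,"slide",np.linalg.solve(M,d)/.3,"dr",w/.12)
E
python3 -c "
from h import *
plan([.442,-.185,.227],-.233,0,15)"
```

```text
now [ 0.1803 -0.5981  0.2263] [0.2927 0.0001 0.001 ] t 0.2
N 15 slide [ 0.0632 -0.09   -0.0001] dr [-0.0005  0.0002  0.2921]
```

```bash
python3 -m pendant '{"slide":[[0.063,-0.09,0],[0.063,-0.09,0],[0.063,-0.09,0],[0.063,-0.09,0],[0.063,-0.09,0],[0.063,-0.09,0],[0.063,-0.09,0],[0.063,-0.09,0],[0.063,-0.09,0],[0.063,-0.09,0]],"dr":[[0,0,0.292],[0,0,0.292],[0,0,0.292],[0,0,0.292],[0,0,0.292],[0,0,0.292],[0,0,0.292],[0,0,0.292],[0,0,0.292],[0,0,0.292]],"claw":[0.6,0.6,0.6,0.6,0.6,0.6,0.6,0.6,0.6,0.6]}' 50; python3 -m pendant '{"slide":[[0.063,-0.09,0],[0.063,-0.09,0],[0.063,-0.09,0],[0.063,-0.09,0],[0.063,-0.09,0],[0,0,0],[0,0,0]],"dr":[[0,0,0.292],[0,0,0.292],[0,0,0.292],[0,0,0.292],[0,0,0.292],[0,0,0],[0,0,0]],"claw":[0.6,0.6,0.6,0.6,0.6,0.6,0.6]}'; python3 -c "
from h import *
print(arm.observe()['joints'])
plan([.442,-.185,.003],-.233,0,15)"
```

```text
clock: 1.2
position: [0.3309, -0.3057, 0.2268]
ee_rot: [3.14, -0.093, -0.0]
force: [0.3, -0.1, 0.0]
width: 0.596
gripper_force: 0.0
clock: 1.9
position: [0.4414, -0.1848, 0.2265]
ee_rot: [3.121, -0.362, -0.001]
force: [-1.0, 0.0, -0.2]
width: 0.6
gripper_force: 0.0
[ 0.44310484  0.20979842 -0.18778654  1.90511195  0.04544115  1.03130448
 -1.56568241]
now [ 0.4414 -0.1848  0.2265] [-0.2309  0.0006 -0.0001] t 1.9
N 15 slide [0.0002 0.     0.0497] dr [0.     0.0003 0.0012]
```

```bash
python3 -m pendant '{"slide":[[0,0,0.1],[0,0,0.1],[0,0,0.1],[0,0,0.1],[0,0,0.1],[0,0,0.08],[0,0,0.06],[0,0,0.04],[0,0,0],[0,0,0]],"dr":[[0,0,0],[0,0,0],[0,0,0],[0,0,0],[0,0,0],[0,0,0],[0,0,0],[0,0,0],[0,0,0],[0,0,0]],"claw":[0.6,0.6,0.6,0.6,0.6,0.6,0.6,0.6,0.6,0.6]}'; python3 - <<'E'
from h import *
plan([.442,-.185,.003],-.233,0,4)
im=arm.get_image("top")[:,:,::-1]
cv2.imwrite("pics/pre.png",cv2.resize(im[190:290,370:470],None,fx=5,fy=5,interpolation=cv2.INTER_CUBIC))
E
```

```text
clock: 2.9
position: [0.4413, -0.1858, 0.0232]
ee_rot: [3.12, -0.366, 0.0]
force: [0.4, -0.3, 1.1]
width: 0.601
gripper_force: 0.0
now [ 0.4413 -0.1858  0.0232] [-0.2334 -0.0002 -0.0004] t 2.9
N 4 slide [ 0.0004 -0.0008  0.0168] dr [ 0.0007 -0.0005 -0.0009]
```

```bash
python3 -m pendant '{"slide":[[0,0,0.025],[0,0,0.022],[0,0,0.018],[0,0,0],[0,0,0],[0,0,0],[0,0,0],[0,0,0],[0,0,0],[0,0,0]],"dr":[[0,0,0],[0,0,0],[0,0,0],[0,0,0],[0,0,0],[0,0,0],[0,0,0],[0,0,0],[0,0,0],[0,0,0]],"claw":[0.6,0.6,0.6,0.6,0.3,0.1,0,0,0,0]}' 50; python3 -c "
from h import *
print(arm.observe()['width']*92)
plan([.442,-.185,.003],-.233,0,15)"
```

```text
clock: 3.95
position: [0.4414, -0.1852, 0.0033]
ee_rot: [3.12, -0.365, 0.0]
force: [-0.1, 0.1, 1.4]
width: 0.235
gripper_force: 50.0
21.637488114884462
now [ 0.4414 -0.1852  0.0033] [-0.2329 -0.0002 -0.    ] t 3.95
N 15 slide [ 0.0001 -0.0001  0.0001] dr [ 0.     -0.0001  0.    ]
```

View pics/pre.png

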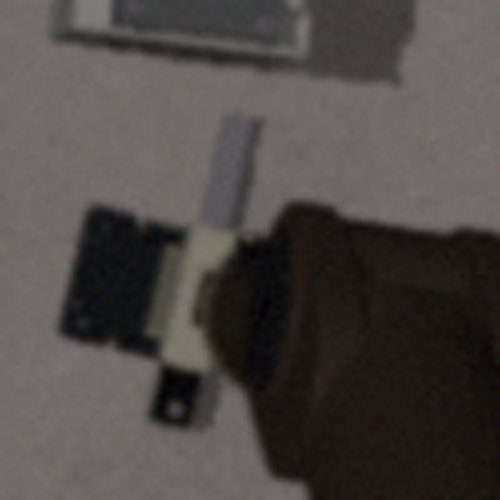

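```bash
python3 -m pendant '{"slide":[[0,0,-0.03],[0,0,-0.06],[0,0,-0.09],[0,0,-0.09],[0,0,-0.09],[0,0,-0.09],[0,0,-0.09],[0,0,-0.06],[0,0,0],[0,0,0]],"dr":[[0,0,0],[0,0,0],[0,0,0],[0,0,0],[0,0,0],[0,0,0],[0,0,0],[0,0,0],[0,0,0],[0,0,0]],"claw":[0,0,0,0,0,0,0,0,0,0]}' 60; python3 -c "
from h import *
plan([.4405,.2211,.185],-.034,0,20)"
```

```text
clock: 4.95
position: [0.4411, -0.1852, 0.1833]
ee_rot: [3.12, -0.365, 0.001]
force: [-0.7, -0.0, -1.6]
width: 0.234
gripper_force: 60.0
now [ 0.4411 -0.1852  0.1833] [-0.2329 -0.0004 -0.0002] t 4.95
N 20 slide [-0.0095 -0.0672 -0.0003] dr [ 0.0001 -0.0002 -0.0829]
```

```bash
for i in 1 2; do :; done; python3 -m pendant '{"slide":[[-0.0095,-0.067,0],[-0.0095,-0.067,0],[-0.0095,-0.067,0],[-0.0095,-0.067,0],[-0.0095,-0.067,0],[-0.0095,-0.067,0],[-0.0095,-0.067,0],[-0.0095,-0.067,0],[-0.0095,-0.067,0],[-0.0095,-0.067,0]],"dr":[[0,0,-0.083],[0,0,-0.083],[0,0,-0.083],[0,0,-0.083],[0,0,-0.083],[0,0,-0.083],[0,0,-0.083],[0,0,-0.083],[0,0,-0.083],[0,0,-0.083]],"claw":[0,0,0,0,0,0,0,0,0,0]}'; python3 -m pendant '{"slide":[[-0.0095,-0.067,0],[-0.0095,-0.067,0],[-0.0095,-0.067,0],[-0.0095,-0.067,0],[-0.0095,-0.067,0],[-0.0095,-0.067,0],[-0.0095,-0.067,0],[-0.0095,-0.067,0],[-0.0095,-0.067,0],[-0.0095,-0.067,0]],"dr":[[0,0,-0.083],[0,0,-0.083],[0,0,-0.083],[0,0,-0.083],[0,0,-0.083],[0,0,-0.083],[0,0,-0.083],[0,0,-0.083],[0,0,-0.083],[0,0,-0.083]],"claw":[0,0,0,0,0,0,0,0,0,0]}'; python3 -c "
from h import *
print(arm.observe()['joints'])
plan([.4405,.2211,.098],-.034,0,10)"
```

```text
clock: 5.95
position: [0.4499, 0.0182, 0.1819]
ee_rot: [3.134, -0.208, -0.004]
force: [1.3, -0.3, -2.3]
width: 0.232
gripper_force: 60.0
clock: 6.95
position: [0.4393, 0.2204, 0.1817]
ee_rot: [3.14, -0.052, -0.004]
force: [-0.2, 0.0, -0.4]
width: 0.234
gripper_force: 60.0
[-0.21701317  0.30761092 -0.44387328  1.91975216  0.15960603  0.95124788
 -2.34000031]
now [0.4393 0.2204 0.1817] [-0.0331  0.0025 -0.0012] t 6.95
N 10 slide [ 0.0004 -0.0003  0.0279] dr [0.001  0.0021 0.0007]
```

```bash
python3 -m pendant '{"slide":[[0,0,0.028],[0,0,0.028],[0,0,0.028],[0,0,0.028],[0,0,0.028],[0,0,0.028],[0,0,0.028],[0,0,0.028],[0,0,0.028],[0,0,0.028]],"dr":[[0,0.002,0],[0,0.002,0],[0,0.002,0],[0,0.002,0],[0,0.002,0],[0,0.002,0],[0,0.002,0],[0,0.002,0],[0,0.002,0],[0,0.002,0]],"claw":[0,0,0,0,0,0,0,0,0,0]}';python3 -m pendant '{"slide":[[0,0,0],[0,0,0],[0,0,0]],"dr":[[0,0,0],[0,0,0],[0,0,0]],"claw":[0,0,0]}'; python3 - <<'E'
from h import *
plan([.4405,.2211,.098],-.034,0,10)
im=arm.get_image("top")[:,:,::-1];im2=arm.get_image("scene")[:,:,::-1]
c=np.hstack([cv2.resize(x,None,fx=4,fy=4,interpolation=cv2.INTER_CUBIC) for x in(im[130:280,220:320],im2[160:310,252:352])])
cv2.imwrite("pics/ins.png",c)
E
```

```text
clock: 7.95
position: [0.4404, 0.2202, 0.0985]
ee_rot: [3.141, -0.053, 0.004]
force: [0.6, -0.1, -0.5]
width: 0.236
gripper_force: 60.0
clock: 8.25
position: [0.4406, 0.2203, 0.0995]
ee_rot: [-3.141, 0.053, -0.005]
force: [0.2, -0.4, -1.8]
width: 0.232
gripper_force: 60.0
now [0.4406 0.2203 0.0995] [-0.0336 -0.0029  0.0003] t 8.25
N 10 slide [-0.     -0.0003  0.0005] dr [-0.0003 -0.0024  0.0003]
```

View pics/ins.png

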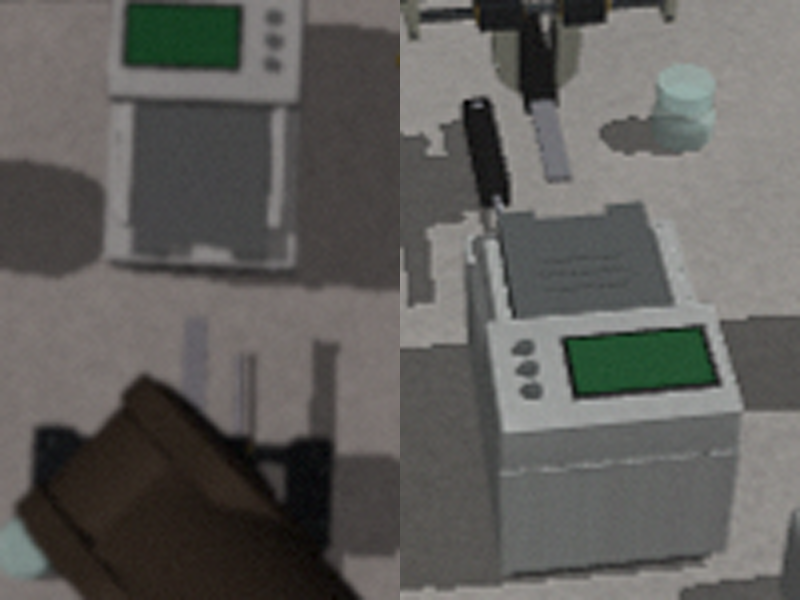

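Top half: blade tip at (197,317), cover centre line at about (200,255). Scene half: tip corners at about (548,182) and (571,179). I'll check these numerically.

```bash
python3 - <<'E'
from h import *
np.set_printoptions(precision=4,suppress=True)
g=lambda X:(X+.5)/4-.5
A=lambda X,Y:(220+g(X),130+g(Y));B=lambda X,Y:(252+g(X-400),160+g(Y))
for a,b in((A(186,318),B(571,179)),(A(208,317),B(548,182))):
    o1,d1=ray("top",[a]);o2,d2=ray("scene",[b])
    t=np.linalg.lstsq(np.c_[d1[0],-d2[0]],o2-o1,rcond=None)[0]
    print(o1+t[0]*d1[0],o2+t[1]*d2[0])
print(at("top",[A(186,318),A(208,317)],.110))
print("cover",at("top",[A(131,258),A(266,258),A(107,264),A(297,268)],[.12,.12,.1,.1]))
print("scene cover",at("scene",[B(499,213),B(641,202),B(537,215),B(612,207)],[.12]*4), at("scene",[B(571,179),B(548,182)],.108))
u=np.array([.6864,.2131,0])
for l in([-.091,.045,.12],[-.091,-.045,.12]): print(R.from_euler('z',-.034).apply(l)+u)
E
```

```text
[0.5545 0.2232 0.1059] [0.5547 0.2245 0.106 ]
[0.5553 0.2083 0.1061] [0.5555 0.2096 0.1062]
[[0.5543 0.223  0.11  ]
 [0.5551 0.2081 0.11  ]]
cover [[0.5938 0.26   0.12  ]
 [0.5947 0.1693 0.12  ]
 [0.5911 0.278  0.1   ]
 [0.5897 0.1485 0.1   ]]
scene cover [[0.5953 0.1723 0.12  ]
 [0.5989 0.2594 0.12  ]
 [0.6007 0.1947 0.12  ]
 [0.6006 0.241  0.12  ]] [[0.557  0.224  0.108 ]
 [0.5576 0.2092 0.108 ]]
[0.597  0.2612 0.12  ]
[0.5939 0.1712 0.12  ]
```

Tip is at (0.555, 0.216, about 0.108), 40 mm in front of the cover and centred to within 2 mm. I'll insert 90 mm.

```bash
python3 -m pendant '{"slide":[[0.03,0,0],[0.03,0,0],[0.03,0,0],[0.03,0,0],[0.03,0,0],[0.02,0,0],[0,0,0]],"dr":[[0,0,0],[0,0,0],[0,0,0],[0,0,0],[0,0,0],[0,0,0],[0,0,0]],"claw":[0,0,0,0,0,0,0]}';python3 -m pendant '{"slide":[[0.02,0,0],[0.02,0,0],[0.02,0,0],[0.02,0,0],[0.02,0,0],[0.02,0,0],[0.01,0,0],[0,0,0]],"dr":[[0,0,0],[0,0,0],[0,0,0],[0,0,0],[0,0,0],[0,0,0],[0,0,0],[0,0,0]],"claw":[0,0,0,0,0,0,0,0]}'; python3 - <<'E'
from h import *
plan([.53,.2172,.098],-.034,0,10)
im2=arm.get_image("scene")[:,:,::-1]
cv2.imwrite("pics/in2.png",cv2.resize(im2[160:310,252:352],None,fx=4,fy=4,interpolation=cv2.INTER_CUBIC))
E
```

```text
clock: 9.05
position: [0.4923, 0.2183, 0.0992]
ee_rot: [-3.141, 0.054, -0.004]
force: [-0.3, -1.3, -0.6]
width: 0.236
gripper_force: 60.0
clock: 9.85
position: [0.5308, 0.217, 0.0994]
ee_rot: [-3.141, 0.054, -0.004]
force: [0.3, -0.1, -1.2]
width: 0.231
gripper_force: 60.0
now [0.5308 0.217  0.0994] [-0.0341 -0.0025  0.0001] t 9.85
N 10 slide [-0.0003 -0.      0.0005] dr [-0.     -0.0021 -0.0001]
```

View pics/in2.png

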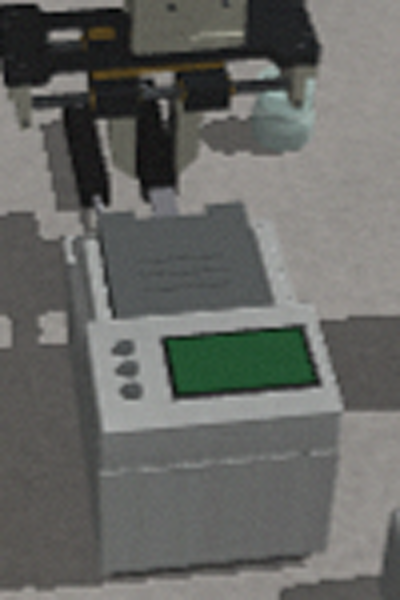

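The blade, at (163,200), passes under the roof without contact. Next I'll lower it onto the ledge.

```bash
python3 -m pendant '{"slide":[[0,0,0.004],[0,0,0.004],[0,0,0.003],[0,0,0.002],[0,0,0]],"dr":[[0,0,0],[0,0,0],[0,0,0],[0,0,0],[0,0,0]],"claw":[0,0,0,0,0]}' ;python3 -c "
from h import *
plan([.5325,.217,.083],-.034,.2,10)"
```

```text
clock: 10.4
position: [0.5302, 0.2171, 0.0954]
ee_rot: [3.141, -0.053, 0.003]
force: [-0.8, -0.1, -2.1]
width: 0.233
gripper_force: 60.0
now [0.5302 0.2171 0.0954] [-0.0337 -0.0022 -0.0001] t 10.4
N 10 slide [ 0.0004 -0.      0.0042] dr [0.0001 0.1648 0.0003]
```

```bash
python3 -m pendant '{"slide":[[0.0006,0,0.0043],[0.0006,0,0.0043],[0.0006,0,0.0043],[0.0006,0,0.0043],[0.0006,0,0.0043],[0.0006,0,0.0043],[0.0006,0,0.0043],[0.0006,0,0.0043],[0.0006,0,0.0043],[0.0006,0,0.0043]],"dr":[[0,0.166,0],[0,0.166,0],[0,0.166,0],[0,0.166,0],[0,0.166,0],[0,0.166,0],[0,0.166,0],[0,0.166,0],[0,0.166,0],[0,0.166,0]],"claw":[0,0,0,0,0,0,0,0,0,0]}' ;python3 -c "
from h import *
print(arm.observe()['ft_torque'],arm.observe()['joints'])
plan([.5393,.2166,.0692],-.034,.43,11)"
```

```text
clock: 11.4
position: [0.5333, 0.217, 0.0828]
ee_rot: [3.122, -0.053, 0.318]
force: [0.3, -1.3, -0.6]
width: 0.237
gripper_force: 60.0
[0.0098684 0.2340723 0.0248167] [-0.34532602  0.45433598 -0.27130032  2.00482612  0.44273111  0.57285867
 -2.54411578]
now [0.5333 0.217  0.0828] [-0.0337 -0.2032  0.0001] t 11.4
N 11 slide [0.0005 0.0001 0.0045] dr [-0.0001  0.1718  0.0002]
```

```bash
python3 -m pendant '{"slide":[[0.0005,0,0.0046],[0.0005,0,0.0046],[0.0005,0,0.0046],[0.0005,0,0.0046],[0,0,0]],"dr":[[0,0.172,0],[0,0.172,0],[0,0.172,0],[0,0.172,0],[0,0,0]],"claw":[0,0,0,0,0]}' ;python3 -c "
from h import *
print(arm.observe()['ft_torque'],arm.observe()['joints'])
plan([.5393,.2166,.0692],-.034,.43,7)"
```

```text
clock: 11.9
position: [0.5346, 0.2171, 0.0775]
ee_rot: [3.104, -0.051, 0.445]
force: [-1.9, -0.8, 0.5]
width: 0.232
gripper_force: 60.0
[ 0.01977952  0.7612807  -0.10373629] [-0.45742886  0.43386588 -0.16369676  2.07972232  0.55270487  0.46037907
 -2.67893931]
now [0.5346 0.2171 0.0775] [-0.0327 -0.2847 -0.0005] t 11.9
N 7 slide [0.0008 0.0002 0.0045] dr [0.     0.1729 0.0015]
```

```bash
python3 -m pendant '{"slide":[[0,0.006,0],[0,0.006,0],[0,0.006,0],[0,0.006,0],[0,0.006,0],[0,0,0]],"dr":[[0,0,-0.25],[0,0,-0.25],[0,0,-0.25],[0,0,-0.25],[0,0,-0.25],[0,0,0]],"claw":[0,0,0,0,0,0]}' ;python3 -c "
from h import *
print(arm.observe()['ft_torque'],arm.observe()['joints'])
plan([.5393,.208,.0692],.116,.43,7)"
```

```text
clock: 12.5
position: [0.5352, 0.2071, 0.0776]
ee_rot: [3.078, 0.181, 0.438]
force: [-4.9, -1.9, 2.5]
width: 0.236
gripper_force: 60.0
[-0.40135798  1.19645334 -0.29093987] [-0.40602469  0.43268012 -0.20594481  2.08477755  0.58239326  0.46503419
 -2.5395724 ]
now [0.5352 0.2071 0.0776] [ 0.1235 -0.2802 -0.0447] t 12.5
N 7 slide [ 0.0005 -0.0003  0.0044] dr [0.05   0.1782 0.0123]
```

```bash
python3 -m pendant '{"slide":[[0.0005,0,0.0045],[0.0005,0,0.0045],[0.0005,0,0.0045],[0,0,0]],"dr":[[0.05,0.178,0.01],[0.05,0.178,0.01],[0.05,0.178,0.01],[0,0,0]],"claw":[0,0,0,0]}' ;python3 -c "
from h import *
print(arm.observe()['force'],arm.observe()['ft_torque'],arm.observe()['joints'])
plan([.5393,.208,.0692],.116,.43,5)"
```

```text
clock: 12.9
position: [0.5368, 0.2079, 0.0739]
ee_rot: [3.085, 0.181, 0.54]
force: [-3.0, -1.7, -0.7]
width: 0.236
gripper_force: 60.0
[-3.04436588 -1.67551999 -0.72498074] [-0.30218499  1.03371662 -0.20508701] [-0.48857004  0.41809749 -0.10795783  2.15114042  0.68811564  0.34654116
 -2.65924343]
now [0.5368 0.2079 0.0739] [ 0.1217 -0.3453 -0.0255] t 12.9
N 5 slide [0.0004 0.0001 0.0036] dr [0.0389 0.1411 0.0106]
```

```bash
python3 -m pendant '{"slide":[[0.0005,0,0.0035],[0.0005,0,0.0035],[0.0005,0,0.0035],[0,0,0]],"dr":[[0.05,0.17,-0.05],[0.05,0.17,-0.05],[0.05,0.17,-0.05],[0,0,0]],"claw":[0,0,0,0]}' ;python3 -c "
from h import *
print(arm.observe()['force'],arm.observe()['ft_torque'],arm.observe()['joints'])
plan([.5393,.208,.0692],.116,.43,5)"
```

```text
clock: 13.3
position: [0.5387, 0.2087, 0.0713]
ee_rot: [-3.056, -0.215, -0.631]
force: [0.1, -0.5, -0.5]
width: 0.235
gripper_force: 60.0
[ 0.07810088 -0.49903474 -0.51639102] [-0.0134434   0.6130699   0.00202673] [-0.66984171  0.41186475  0.11549742  2.22022132  0.74377894  0.19741867
 -2.71235862]
now [0.5387 0.2087 0.0713] [ 0.1434 -0.4064 -0.0153] t 13.3
N 5 slide [-0.0003  0.0005  0.0014] dr [0.007  0.0391 0.042 ]
```

```bash
python3 - <<'E'
from h import *
im2=arm.get_image("scene")[:,:,::-1]
cv2.imwrite("pics/lev.png",cv2.resize(im2[160:310,252:352],None,fx=4,fy=4,interpolation=cv2.INTER_CUBIC))
E
```

```text
(no output)
```

View pics/lev.png

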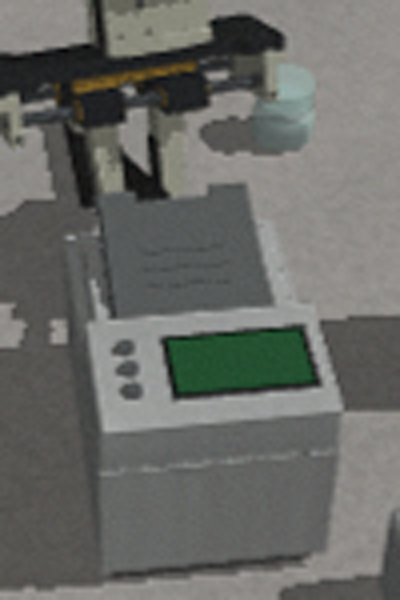

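Cover front edge has risen: its right corner went from (243,203) to (245,184). I'll convert that to a height.

```bash
python3 - <<'E'
from h import *
for a in (0,.1,.127,.16,.2,.25):
    u=np.array([.6864,.2131,0]); l=R.from_euler('y',a).apply([-.1,.045,.02])+[.009,0,.1]
    p=proj("scene",R.from_euler('z',-.034).apply(l)+u)[0]
    print(a,((p-[252,160])+.5)*4-.5)
E
```

```text
0 [243.20241424 199.70143114]
0.1 [244.75395445 190.07714946]
0.127 [245.22338003 187.6909324 ]
0.16 [245.82592342 184.9027518 ]
0.2 [246.59835401 181.71751395]
0.25 [247.62788267 178.0451272 ]
```

Rotation is about 0.2 rad, so the front is about 20 mm up and the catch has released. Next I'll bring the tool level again.

```bash
python3 -c "
from h import *
plan([.5325,.2165,.0985],-.02,0.02,20)"
```

```text
now [0.5389 0.2089 0.0715] [ 0.1432 -0.4062 -0.0153] t 13.35
N 20 slide [ 0.     -0.0013 -0.0046] dr [-0.0082 -0.161   0.0656]
```

```bash
python3 -m pendant '{"slide":[[0,-0.0013,-0.0046],[0,-0.0013,-0.0046],[0,-0.0013,-0.0046],[0,-0.0013,-0.0046],[0,-0.0013,-0.0046],[0,-0.0013,-0.0046],[0,-0.0013,-0.0046],[0,-0.0013,-0.0046],[0,-0.0013,-0.0046],[0,-0.0013,-0.0046]],"dr":[[-0.008,-0.161,0.066],[-0.008,-0.161,0.066],[-0.008,-0.161,0.066],[-0.008,-0.161,0.066],[-0.008,-0.161,0.066],[-0.008,-0.161,0.066],[-0.008,-0.161,0.066],[-0.008,-0.161,0.066],[-0.008,-0.161,0.066],[-0.008,-0.161,0.066]],"claw":[0,0,0,0,0,0,0,0,0,0]}'; python3 -m pendant '{"slide":[[0,-0.0013,-0.0046],[0,-0.0013,-0.0046],[0,-0.0013,-0.0046],[0,-0.0013,-0.0046],[0,-0.0013,-0.0046],[0,-0.0013,-0.0046],[0,-0.0013,-0.0046],[0,-0.0013,-0.0046],[0,-0.0013,-0.0046],[0,-0.0013,-0.0046]],"dr":[[-0.008,-0.161,0.066],[-0.008,-0.161,0.066],[-0.008,-0.161,0.066],[-0.008,-0.161,0.066],[-0.008,-0.161,0.066],[-0.008,-0.161,0.066],[-0.008,-0.161,0.066],[-0.008,-0.161,0.066],[-0.008,-0.161,0.066],[-0.008,-0.161,0.066]],"claw":[0,0,0,0,0,0,0,0,0,0]}'; python3 -c "
from h import *
print(arm.observe()['joints'],arm.observe()['ft_torque'])
plan([.4325,.219,.0995],-.02,0.02,10)"
```

```text
clock: 14.35
position: [0.5342, 0.2119, 0.0848]
ee_rot: [-3.115, -0.088, -0.331]
force: [-0.2, 0.3, -1.0]
width: 0.237
gripper_force: 60.0
clock: 15.35
position: [0.532, 0.2155, 0.0981]
ee_rot: [-3.14, 0.036, -0.028]
force: [0.2, -0.1, -0.3]
width: 0.237
gripper_force: 60.0
[-0.26077871  0.50445894 -0.30820886  1.83966007  0.21525661  0.81324283
 -2.27271294] [0.05215924 0.02621983 0.02740801]
now [0.532  0.2155 0.0981] [-0.0226 -0.0181  0.001 ] t 15.35
N 10 slide [-0.0332 -0.0005 -0.0011] dr [-0.0008  0.0016 -0.0022]
```

```bash
python3 -m pendant '{"slide":[[-0.02,0,0],[-0.033,0,-0.001],[-0.033,0,-0.001],[-0.033,0,-0.001],[-0.033,0,-0.001],[-0.033,0,-0.001],[-0.035,0,-0.001],[-0.035,0,-0.001],[-0.035,0,-0.001],[-0.035,0,-0.001]],"dr":[[0,0,0],[0,0,0],[0,0,0],[0,0,0],[0,0,0],[0,0,0],[0,0,0],[0,0,0],[0,0,0],[0,0,0]],"claw":[0,0,0,0,0,0,0,0,0,0]}'; python3 - <<'E'
from h import *
plan([.435,.219,.185],-.02,0.0,8)
im=arm.get_image("top")[:,:,::-1];im2=arm.get_image("scene")[:,:,::-1]
c=np.hstack([cv2.resize(x,None,fx=4,fy=4,interpolation=cv2.INTER_CUBIC) for x in(im[130:280,220:320],im2[160:310,252:352])])
cv2.imwrite("pics/out.png",c)
E
```

```text
clock: 16.35
position: [0.4336, 0.2176, 0.0988]
ee_rot: [-3.14, 0.035, -0.031]
force: [0.6, 0.3, -1.6]
width: 0.238
gripper_force: 60.0
now [0.4336 0.2176 0.0988] [-0.0221 -0.0197  0.001 ] t 16.35
N 8 slide [ 0.001  -0.0006 -0.0359] dr [-0.0011 -0.0205 -0.0021]
```

View pics/out.png

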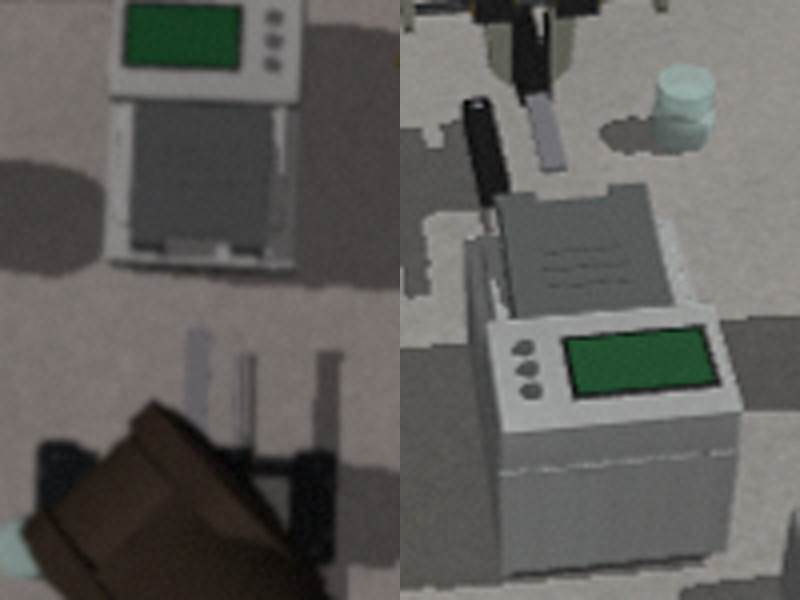

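The cover stays up in both views (front corner at scene (646,184)). I'll check the tip height for slip in the grip.

```bash
python3 - <<'E'
from h import *
np.set_printoptions(precision=4,suppress=True)
g=lambda X:(X+.5)/4-.5
A=lambda X,Y:(220+g(X),130+g(Y));B=lambda X,Y:(252+g(X-400),160+g(Y))
for a,b in((A(187,329),B(565,168)),(A(208,328),B(542,171))):
    o1,d1=ray("top",[a]);o2,d2=ray("scene",[b])
    t=np.linalg.lstsq(np.c_[d1[0],-d2[0]],o2-o1,rcond=None)[0]
    print(o1+t[0]*d1[0])
plan([.435,.219,.185],-.02,0.0,8)
E
```

```text
[0.5469 0.2222 0.109 ]
[0.5478 0.2081 0.1091]
now [0.4328 0.2176 0.0988] [-0.0208 -0.0189  0.0006] t 16.45
N 8 slide [ 0.0013 -0.0006 -0.0359] dr [-0.0006 -0.0197 -0.0008]
```

No meaningful slip. Lifting and carrying the tool back to its open spot.

```bash
python3 -m pendant '{"slide":[[0,0,-0.036],[0,0,-0.036],[0,0,-0.036],[0,0,-0.036],[0,0,-0.036],[0,0,-0.036],[0,0,-0.036],[0,0,-0.036],[0,0,0]],"dr":[[0,-0.02,0],[0,-0.02,0],[0,-0.02,0],[0,-0.02,0],[0,-0.02,0],[0,-0.02,0],[0,-0.02,0],[0,-0.02,0],[0,0,0]],"claw":[0,0,0,0,0,0,0,0,0]}'; python3 -c "
from h import *
plan([.435,-.185,.185],-.233,0,20)"
```

```text
clock: 17.35
position: [0.4344, 0.2181, 0.1868]
ee_rot: [-3.139, 0.035, -0.004]
force: [0.8, 0.5, -1.7]
width: 0.238
gripper_force: 60.0
now [0.4344 0.2181 0.1868] [-0.0222 -0.0026  0.0023] t 17.35
N 20 slide [0.0083 0.0668 0.0002] dr [-0.0011 -0.001   0.0878]
```

```bash
python3 -m pendant '{"slide":[[0.008,0.067,0],[0.008,0.067,0],[0.008,0.067,0],[0.008,0.067,0],[0.008,0.067,0],[0.008,0.067,0],[0.008,0.067,0],[0.008,0.067,0],[0.008,0.067,0],[0.008,0.067,0]],"dr":[[0,0,0.088],[0,0,0.088],[0,0,0.088],[0,0,0.088],[0,0,0.088],[0,0,0.088],[0,0,0.088],[0,0,0.088],[0,0,0.088],[0,0,0.088]],"claw":[0,0,0,0,0,0,0,0,0,0]}'; python3 -m pendant '{"slide":[[0.008,0.067,0],[0.008,0.067,0],[0.008,0.067,0],[0.008,0.067,0],[0.008,0.067,0],[0.008,0.067,0],[0.008,0.067,0],[0.008,0.067,0],[0.008,0.067,0],[0.008,0.067,0]],"dr":[[0,0,0.088],[0,0,0.088],[0,0,0.088],[0,0,0.088],[0,0,0.088],[0,0,0.088],[0,0,0.088],[0,0,0.088],[0,0,0.088],[0,0,0.088]],"claw":[0,0,0,0,0,0,0,0,0,0]}';  python3 -m pendant '{"slide":[[0,0,0.06],[0,0,0.09],[0,0,0.09],[0,0,0.09],[0,0,0.09],[0,0,0.08],[0,0,0.04],[0,0,0.02],[0,0,0],[0,0,0]],"dr":[[0,0,0],[0,0,0],[0,0,0],[0,0,0],[0,0,0],[0,0,0],[0,0,0],[0,0,0],[0,0,0],[0,0,0]],"claw":[0,0,0,0,0,0,0,0,0,0]}';python3 -c "
from h import *
plan([.435,-.185,.003],-.233,0,4)"
```

```text
clock: 18.35
position: [0.4432, 0.0146, 0.1847]
ee_rot: [-3.134, 0.201, 0.0]
force: [0.4, -0.5, -1.2]
width: 0.236
gripper_force: 60.0
clock: 19.35
position: [0.4318, -0.1873, 0.1844]
ee_rot: [-3.119, 0.366, 0.0]
force: [1.0, -0.2, -0.7]
width: 0.237
gripper_force: 60.0
clock: 20.35
position: [0.4328, -0.1866, 0.0175]
ee_rot: [-3.119, 0.365, -0.002]
force: [0.3, -1.1, -0.9]
width: 0.235
gripper_force: 60.0
now [ 0.4328 -0.1866  0.0175] [-0.2332 -0.0013  0.001 ] t 20.35
N 4 slide [ 0.0015 -0.0017  0.0121] dr [-0.0021 -0.0028 -0.0005]
```

```bash
python3 -m pendant '{"slide":[[0,0,0.015],[0,0,0.012],[0,0,0.01],[0,0,0.008],[0,0,0.004],[0,0,0]],"dr":[[0,0,0],[0,0,0],[0,0,0],[0,0,0],[0,0,0],[0,0,0]],"claw":[0,0,0,0,0,0]}' 20
```

```text
clock: 20.95
position: [0.4323, -0.1864, 0.0029]
ee_rot: [-3.119, 0.365, -0.001]
force: [-4.2, 1.4, 16.5]
width: 0.24
gripper_force: 20.0
```

On the bench. Releasing gently and moving up.

```bash
python3 -m pendant '{"slide":[[0,0,0],[0,0,0],[0,0,0],[0,0,0],[0,0,0],[0,0,-0.03],[0,0,-0.09],[0,0,-0.1],[0,0,-0.12],[0,0,-0.12]],"dr":[[0,0,0],[0,0,0],[0,0,0],[0,0,0],[0,0,0],[0,0,0],[0,0,0],[0,0,0],[0,0,0],[0,0,0]],"claw":[0.3,0.4,0.5,0.6,0.6,0.6,0.6,0.6,0.6,0.6]}'; python3 -m pendant '{"slide":[[-0.05,0.1,-0.1],[-0.05,0.1,-0.05],[-0.05,0.1,0],[-0.05,0.1,0],[-0.05,0.1,0],[0,0,0],[0,0,0]],"dr":[[0,0,0],[0,0,0],[0,0,0],[0,0,0],[0,0,0],[0,0,0],[0,0,0]],"claw":[0.6,0.6,0.6,0.6,0.6,0.6,0.6]}'; python3 - <<'E'
from h import *
im=arm.get_image("top")[:,:,::-1];im2=arm.get_image("scene")[:,:,::-1]
c=np.hstack([cv2.resize(x,(400,600),interpolation=cv2.INTER_CUBIC) for x in(im[130:310,340:460],im2[160:310,252:352])])
cv2.imwrite("pics/end.png",c)
E
```

```text
clock: 21.95
position: [0.4317, -0.1864, 0.142]
ee_rot: [-3.119, 0.365, -0.0]
force: [0.2, -0.1, 0.0]
width: 0.601
gripper_force: 0.0
clock: 22.65
position: [0.3241, -0.3154, 0.1854]
ee_rot: [-3.119, 0.368, -0.001]
force: [0.6, 0.1, -0.9]
width: 0.601
gripper_force: 0.0
```

View pics/end.png

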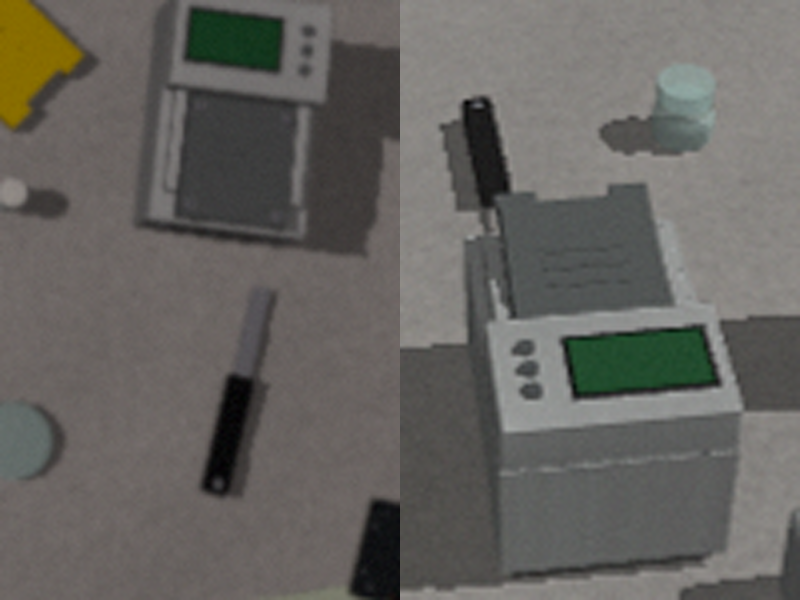

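The tool lies flat on the open bench (tip (261,290), rear (217,490)). The cover rests front edge up (corner (646,184)), and the robot is clear of everything.

```bash
python3 -c "
from cell import arm
print(arm.sign_off())"
```

```text
the job is handed in; nothing more can be done
None
```

The cover is off its catches and rests front edge up on its unit, the pry tool is lying flat on the open bench, and I handed the job in at about 23 s (no verdict came back).

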